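# Hold the scan handle of a rapid-test reader

### The job

Lower the read head onto the bay that holds the white test cassette by pushing that bay's orange-knobbed lever all the way down, leaving the head over the black blank raised. Then, with the fingertips, press the reader's spring-loaded scan handle down to the middle of its travel, with its pointer in the green band, and keep it there: the program finishes while still holding it. Never press the handle right down to its stop, and leave the cassette, the blank and everything else on the table where they are.

Things in the scene. Friction and masses are not known exactly. Their poses are not given: they have to be found in the camera images.
- reader: white two-bay test reader fixed to the table, foot 210 x 295 x 30 mm, housing 115 mm high at its rear. Origin on the table, 100 mm behind its front edge; x to its rear (away from the robot), y to its left as the robot sees it. Bays at y +75 (left) and -15 mm (right), each with a pocket in front and a grey read head 50 mm wide over the pocket's rear; scan handle at y -105 mm
- cassette_center (a point): centre of the white test cassette with a red spot and a blue window, 70 x 22 x 6 mm, loose in the pocket of one bay (50 mm in front of the reader's origin, resting 30 mm above the table); its front half shows from above
- blank_center (a point): centre of the plain black blank, 70 x 22 x 6 mm, loose in the pocket of the other bay
- lever_left (a joint): lever of the left bay, on that bay's left, rad: 0 = raised (40 degrees above level, head up), 0.87 = fully down at its stop (10 degrees below level, head 20 mm lower); starts at 0 to 0.12. It points to the reader's front; axis along the reader's y through x 0, y +112, z 85 mm of its frame, 85 mm from the knob's centre. Stiff: about 2 N at the knob moves it, stays where left
- lever_right (a joint): lever of the right bay, on that bay's left, rad: 0 = raised (40 degrees above level, head up), 0.87 = fully down at its stop (10 degrees below level, head 20 mm lower); starts at 0 to 0.12. It points to the reader's front; axis along the reader's y through x 0, y +22, z 85 mm of its frame, 85 mm from the knob's centre. Stiff: about 2 N at the knob moves it, stays where left
- lever_left_knob (a point): centre of the orange ball knob (20 mm across) on the end of the left bay's lever
- lever_right_knob (a point): centre of the orange ball knob (20 mm across) on the end of the right bay's lever
- handle (a joint): sprung scan handle, rad: 0 = released (up), 0.32 = at its stop; middle 0.11 to 0.21 (pad 11 to 22 mm down) is the green band of the scale at its right. Axis along the reader's y through x 20, y -105, z 62 mm of its frame, 105 mm from the pad's middle (travel 34 mm). Springs back when let go; on the pad 3 N starts to move it, 6.5 N holds it midway, 10 N reaches the stop
- handle_pad (a point): middle of the top face of the scan handle's blue pad (55 x 42 mm, 12 mm thick); with the handle released the face rises 0.2 rad towards the robot, and lies about 91 mm above the table
- sharps_bin: yellow cube-like sharps bin with a red lid, 116 x 116 x 150 mm, origin under its centre
- glove_box: blue and white glove box, 230 x 120 x 70 mm, origin under its centre
- sanitiser: clear round bottle with a blue cap, 64 mm across, 170 mm tall, origin under its centre
- swab_pot: white cup, 70 mm across, 90 mm tall, origin under its centre
- lancet_tray: small white open tray with purple lancets, 140 x 100 x 30 mm, origin under its centre
- cassette_stack: stack of spare cassettes, 72 x 46 x 36 mm, origin under its centre

How it is judged:
By the outcome, as a careful person would: the job done as asked, in the order asked, and still so for the second after the job is handed in, while the arm keeps its last pose, push and grip.
It also fails if it takes over 40 s, if anything falls off the work surface, if the arm or the gripper's body presses on something with over 40 N, if the wrist force passes 120 N, or if a joint passes its speed limit or range.

### The arm

A 6-joint arm with a two-finger parallel gripper is mounted at the origin on the work surface. World frame = base frame: x ahead of the robot, y to its left, z up, the work surface at z = 0. Lengths are in m, angles in rad, forces in N, time in s.
With the tool pointing down it reaches from about 0.275 to 0.725 m from the base axis. Payload 15.9 kg.
Tool frame: the origin (TCP) lies at the very end of the fingers, on their centre line; the grasp point (between the pads) lies 19 mm behind it; x points along the fingers, y is the direction in which the jaws open and shut, and the axes are right-handed (so a half turn about x gives the same grasp; the last joint's range is limited). The gripper opens to 85 mm and grips with 20 to 120 N. Pads are 22 mm wide; open, the fingers measure 114 mm over their backs; the gripper's body (76 mm by 85 mm) begins 54 mm behind the grasp point. The pads swing forward as they close: fully open they stand 13 mm farther back than shut.
Start: joints at [1.226, 0.213, -0.034, 1.323, 0, 1.571], TCP at [0.169, 0.471, 0.231] pointing down, gripper open.
Joint ranges: [-2.98, 2.98], [-0.74, 1.72], [-1.14, 1.35], [-2.1, 2.04], [-1.57, 1.44], [-3.14, 3.14]. Speed limits (rad/s): [1.89, 1.89, 2.39, 2.57, 3.14, 3.14].

### API

Orientations are given as a rotation vector (axis times angle).
In Python, from station import env gives the robot as it stands.
- The arm moves only by the tool arm_command, never from a script. Its argument "targets" is a list of rows, each a list of 2 entries, a list of its own where there are three numbers: the shift along the tool's x, y, z in m, then the turn about the tool's x in rad. A call has 1 to 8 rows; each row is the pose to reach, as a shift and turn from the pose commanded when the call began, along the tool's axes at that moment; what a row does not reach only later rows make up. A row lasts 1/10 s, in which the tool goes at most 50 mm and 8.59 degrees, less where a joint would pass 70% of its speed; a pose out of reach is approached as far as the arm can. A call with a gripper value outside its range is refused whole. "grip" is the finger opening in m, from 0 to 0.0854, set as the call begins (left out, the last holds). The fingers move at their own pace and stop on an object; "squeeze" is the grip in N (left out, the last holds). Time passes only in rows, so rows that repeat a pose let the fingers close. It gives the time, the measured TCP pose, the force and the opening at its end, in the units of the state.
- env.get_state(): the state, without advancing time (a new reading comes with each control period).
- env.camera(name): name is "scene" or "top" or "wrist"; returns (picture, depth): 480x640x3 uint8, red, green, blue; 480x640 float32, m along the optical axis (not along the pixel's ray), 0 where there is no reading.
- env.camera_model(name): a dict with "camera_matrix" (3x3 intrinsics, pixels), "pose" (4x4, takes a point from camera to world coordinates); the wrist camera has in their place "tool_from_camera" (4x4, takes a point from camera to tool coordinates, whose origin is the TCP and whose axes are the tool frame's). Camera axes: x right, y up, looking along -z (the intrinsics and any distortion apply to the point x, -y, -z); pixel columns grow to the right and rows downward; lengths in m; the calibration is good to about 2 mm. A picture is of the moment at which its call begins: read the wrist's pose just before it. camera_model takes no time and is no camera call.
- env.job_done(): hands the job in, once; it reports no verdict.
The state is a dict: "time": time; "joint_positions": joint angles; "qd": joint speeds; "effort": joint torques, N m; "eef_pos": TCP position; "ee_rot": TCP orientation; "contact_force": force on the tool from outside, world axes, zero at the start; "moment": the same for the moment, N m; "width": opening from 0.0 (shut) to 1.0 (fully open).
Only numpy, scipy, OpenCV 4.12 (cv2) and the standard library are available. Lean on these libraries where they do the work, as an engineer would, in place of code of your own. Each camera call takes 0.05 s, during which the arm holds its last target. There are 200 camera calls.

## Working session

There is one attempt and no reset: what is moved stays moved. The work goes in short steps, Python scripts to look and compute and a tool call to move; the robot and the scene stay as the last step left them, time stands still between calls to the robot, and variables do not carry over. Pictures are saved under pics/ and viewed, on a budget of 10 in all, crops included, one or two more only if the job needs it, and the job is handed in when it is done.

Besides the shell and the picture viewer there is one more tool, called after "Emit:" as a command line: name --argument value ..., lists and objects as JSON in quotes. arm_command: Moves the arm, as the interface text tells. Its arguments: {"type":"object","properties":{"targets":{"type":"array"},"grip":{"type":"number"},"squeeze":{"type":"number"}},"required":["targets"]}

```bash
mkdir -p pics; cat > h.py <<'E'
import numpy as np, cv2
from station import env
def snap(n):
    p,d=env.camera(n); m=env.camera_model(n); return p,d,m
def pts(d,m,T=None):
    K=np.array(m["camera_matrix"]); T=np.array(m["pose"]) if T is None else T
    v,u=np.mgrid[:480,:640]
    P=np.stack([(u-K[0,2])/K[0,0]*d,-(v-K[1,2])/K[1,1]*d,-d],-1)
    return P@T[:3,:3].T+T[:3,3]
E
python3 - <<'E'
from h import *
for n in("top","scene"):
    p,d,m=snap(n); np.savez(f"{n}.npz",p=p,d=d); cv2.imwrite(f"pics/{n}.png",p[...,::-1]); print(n,{k:np.round(v,3).tolist() for k,v in m.items() if hasattr(v,'__len__')})
    P=pts(d,m); h=cv2.cvtColor(p,cv2.COLOR_RGB2HSV)
    for nm,lo,hi in(("orange",(8,150,120),(20,255,255)),("blue",(95,120,60),(125,255,255))):
        k=cv2.inRange(h,lo,hi); c,l,s,ce=cv2.connectedComponentsWithStats(k)
        for i in range(1,c):
            if s[i,4]>25:
                q=P[(l==i)&(d>0)]; print(nm,s[i].tolist(),ce[i].round(1),np.median(q,0).round(4) if len(q) else None, q[:,2].max().round(3) if len(q) else 0)
print(env.get_state())
E
```

```text
top {'camera_matrix': [[481.57, 0.0, 319.847], [0.0, 481.57, 238.175], [0.0, 0.0, 1.0]], 'pose': [[0.018, 0.992, -0.125, 0.341], [-1.0, 0.02, 0.015, 0.019], [0.017, 0.125, 0.992, 1.156], [0.0, 0.0, 0.0, 1.0]]}
orange [308, 193, 8, 8, 44] [311.7 196.8] [0.5574 0.0225 0.1459] 0.15
orange [350, 200, 7, 8, 42] [353.  203.3] [ 0.5462 -0.0657  0.1413] 0.148
blue [80, 9, 63, 59, 2862] [110.7  38.1] [0.9222 0.4883 0.117 ] 0.128
blue [183, 28, 102, 43, 3149] [234.2  50.4] [0.9274 0.2165 0.0562] 0.106
blue [467, 111, 70, 101, 4270] [500.3 161.3] [ 0.6663 -0.4099  0.0689] 0.076
blue [398, 206, 19, 24, 392] [406.8 217.1] [ 0.5277 -0.1916  0.089 ] 0.099
blue [530, 249, 16, 14, 181] [537.5 255.5] [ 0.4396 -0.4471  0.1692] 0.174
scene {'camera_matrix': [[472.487, 0.0, 315.289], [0.0, 472.487, 233.571], [0.0, 0.0, 1.0]], 'pose': [[0.181, -0.561, 0.807, 1.351], [0.983, 0.095, -0.155, -0.182], [0.011, 0.822, 0.569, 0.709], [0.0, 0.0, 0.0, 1.0]]}
orange [337, 232, 8, 8, 52] [340.3 235.3] [0.567  0.0216 0.1452] 0.151
orange [294, 235, 8, 8, 50] [297.3 238.1] [ 0.5552 -0.0674  0.141 ] 0.146
orange [528, 
[... 371 characters left out ...]
 168, 85, 7342] [507.6 419.6] [0.975  0.2035 0.058 ] 0.106
{'time': 0.1, 'joint_positions': array([ 1.22600127e+00,  2.13301141e-01, -3.49511929e-02,  1.32349083e+00,
        7.71278161e-06,  1.57079464e+00]), 'qd': array([ 0.00030014, -0.00256264,  0.00111289,  0.00068539, -0.00186989,
        0.00064761]), 'effort': array([ 2.21691909e-03, -6.87248611e+01,  4.87806094e+01,  1.21528638e-02,
        3.19959181e-04,  2.67611512e-05]), 'eef_pos': array([0.1689036 , 0.47030587, 0.23088647]), 'ee_rot': array([ 0.26982919,  1.55398064, -0.27129834]), 'contact_force': array([ 0.27331643,  0.31047707, -0.16906402]), 'moment': array([0.04194566, 0.02049448, 0.00917971]), 'width': 1.0009230974231764}
```

View pics/top.png

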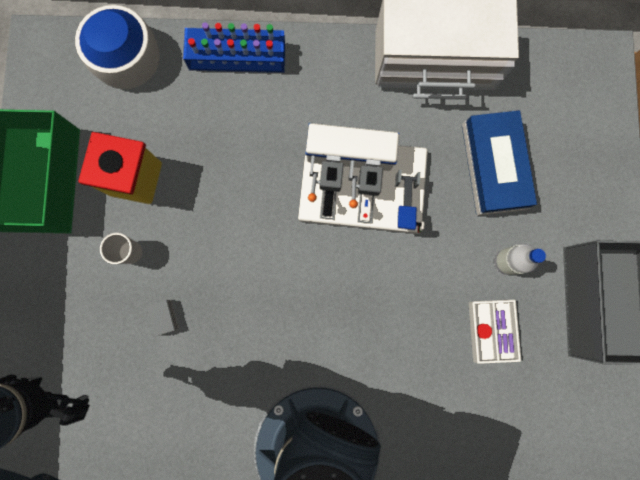

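View pics/scene.png

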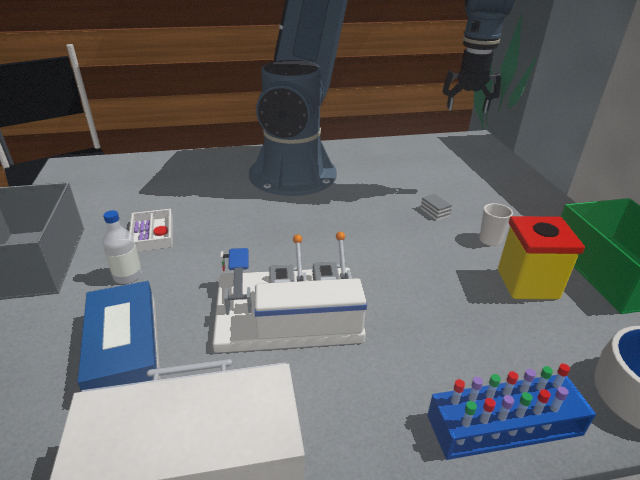

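The white cassette with the red spot (top, about 366,208) is in the right bay and the black blank (327,205) is in the left. Both levers are up, with knobs at (353,203) and (312,197), and the blue pad is at (407,217). I'll fit the reader pose next.

```bash
cat > fit.py <<'E'
from h import *
from scipy.spatial.transform import Rotation as R
for n in("top","scene"):
    z=np.load(f"{n}.npz"); p,d=z["p"],z["d"]; P=pts(d,env.camera_model(n))
    box=(P[...,0]>.45)&(P[...,0]<.8)&(P[...,1]>-.26)&(P[...,1]<.09)&(d>0)
    for nm,lo,hi in(("foot",.022,.2),("housing",.108,.125)):
        k=box&(P[...,2]>lo)&(P[...,2]<hi); q=P[k]
        if nm=="housing": q=q[q[:,0]>.6]
        r=cv2.minAreaRect(q[:,:2].astype(np.float32)); print(n,nm,len(q),np.round(r[0],4),np.round(r[1],4),r[2],q[:,2].mean().round(4))
s=env.get_state(); print(R.from_rotvec(s["ee_rot"]).as_matrix().round(3))
p=np.load("top.npz")["p"][110:250,285:445,::-1]; cv2.imwrite("pics/crop.png",cv2.resize(p,None,fx=5,fy=4.2857,interpolation=2))
E
python3 fit.py
```

```text
top foot 11529 [ 0.6164 -0.0986] [0.2947 0.2161] 85.08534240722656 0.0678
top housing 2788 [ 0.6605 -0.0622] [0.2051 0.1316] 85.2347183227539 0.1138
scene foot 11574 [ 0.6213 -0.0997] [0.2949 0.2179] 84.89222717285156 0.0766
scene housing 3028 [ 0.6639 -0.0628] [0.204  0.1395] 85.50970458984375 0.1153
[[-0.     0.338  0.941]
 [-0.001  0.941 -0.338]
 [-1.    -0.001 -0.   ]]
```

View pics/crop.png

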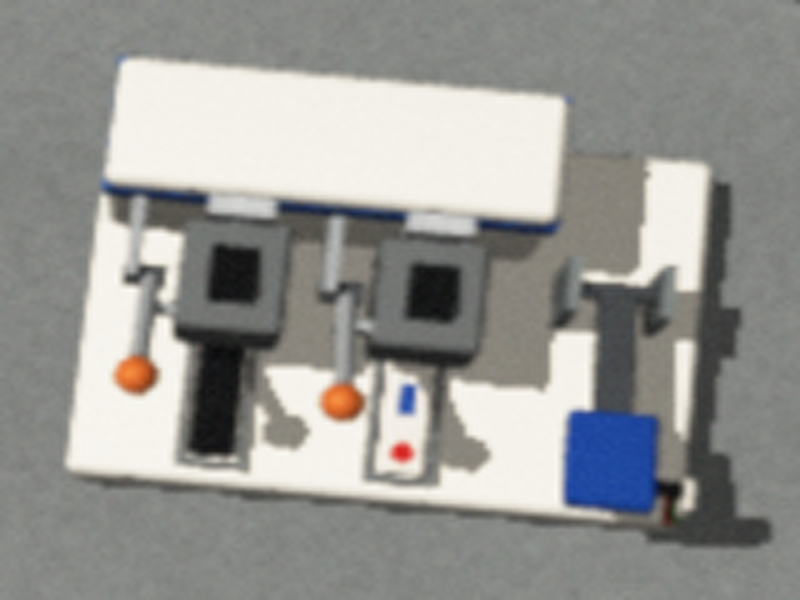

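The crop confirms the layout: white cassette in the right bay, black blank in the left. The fitted yaw is about -4.9°, with the reader origin at about (0.614, -0.094). The target is the right lever, knob at about (0.551, -0.066, 0.14).

Emit:
arm_command --targets '[[[0,-0.024,0.034],0.08],[[0,-0.047,0.067],0.16],[[0,-0.071,0.101],0.25],[[0,-0.094,0.135],0.33],[[0,-0.118,0.168],0.41],[[0,-0.141,0.202],0.49],[[0,-0.165,0.235],0.57],[[0,-0.189,0.269],0.655]]' --grip 0 --squeeze 60

```text
time: 0.9
eef_pos: [0.3587, 0.2002, 0.2312]
ee_rot: [0.781, 1.426, -0.782]
contact_force: [1.0, 0.7, -0.4]
width: -0.003
```

```bash
cat > to.py <<'E'
import sys
from h import *
from scipy.spatial.transform import Rotation as R
s=env.get_state(); M=R.from_rotvec(s["ee_rot"]).as_matrix()
print(s["time"],s["eef_pos"].round(4),s["joint_positions"].round(3),s["contact_force"].round(2),round(s["width"],3)); print("y axis yaw",np.arctan2(M[1,1],M[0,1]), "x axis",M[:,0].round(3))
a=np.array(list(map(float,sys.argv[1:]))).reshape(-1,3)
for t in a: print(t,(M.T@(t-s["eef_pos"])).round(4))
E
python3 to.py .548 -.066 .19
```

```text
0.9 [0.3587 0.2002 0.2312] [ 0.509  0.03  -0.245  1.296  0.     1.512] [ 0.96  0.69 -0.38] -0.003
y axis yaw 0.5679057676024031 x axis [-0. -0. -1.]
[ 0.548 -0.066  0.19 ] [0.0412 0.0164 0.3262]
```

Emit:
arm_command --targets '[[[0.005,0.002,0.041],0.08],[[0.01,0.004,0.082],0.16],[[0.015,0.006,0.122],0.25],[[0.02,0.008,0.163],0.33],[[0.026,0.01,0.204],0.41],[[0.031,0.012,0.245],0.49],[[0.036,0.014,0.285],0.57],[[0.041,0.016,0.326],0.653]]'

```text
time: 1.7
eef_pos: [0.5485, -0.0655, 0.1898]
ee_rot: [1.272, 1.168, -1.272]
contact_force: [-0.0, 0.4, 0.7]
width: -0.003
```

Emit:
arm_command --targets '[[[0,0,0],0],[[0,0,0],0]]'

```text
time: 1.9
eef_pos: [0.5477, -0.0644, 0.1896]
ee_rot: [1.269, 1.17, -1.271]
contact_force: [-1.0, -0.2, -0.4]
width: 0.002
```

```bash
cat > look.py <<'E'
import sys
from h import *
from scipy.spatial.transform import Rotation as R
tag=sys.argv[1]; o=np.array([.614,-.0936]); ex=np.array([.9963,-.0854]); ey=np.array([.0854,.9963])
s=env.get_state(); W=np.eye(4); W[:3,:3]=R.from_rotvec(s["ee_rot"]).as_matrix(); W[:3,3]=s["eef_pos"]
for n in("wrist","scene"):
    p,d,m=snap(n); T=W@np.array(m["tool_from_camera"]) if n=="wrist" else None
    P=pts(d,m,T); h=cv2.cvtColor(p,cv2.COLOR_RGB2HSV); cv2.imwrite(f"pics/{n}{tag}.png",p[...,::-1])
    for nm,lo,hi in(("orange",(8,150,120),(20,255,255)),("blue",(105,150,60),(125,255,255))):
        c,l,st,ce=cv2.connectedComponentsWithStats(cv2.inRange(h,lo,hi))
        for i in range(1,c):
            q=P[(l==i)&(d>0)]
            if st[i,4]>20 and len(q):
                c3=np.median(q,0); e=c3[:2]-o; r=[e@ex,e@ey]
                if abs(r[0])<.12 and abs(r[1])<.16: print(n,nm,st[i,4],ce[i].round(0),c3.round(4),"zmax",np.percentile(q[:,2],98).round(4),"reader xy",np.round(r,4))
E
python3 to.py .548 -.066 .152; python3 look.py 1
```

```text
1.9 [ 0.5477 -0.0644  0.1896] [-0.117  0.331  0.017  1.258  0.     1.537] [-0.97 -0.23 -0.36] 0.002
y axis yaw -0.08287334802807692 x axis [-0.001  0.    -1.   ]
[ 0.548 -0.066  0.152] [0.0376 0.0005 0.0016]
wrist orange 1312 [326.  81.] [0.5599 0.0229 0.147 ] zmax 0.1496 reader xy [-0.0639  0.1114]
wrist orange 1063 [317. 268.] [ 0.5492 -0.0642  0.1418] zmax 0.145 reader xy [-0.0671  0.0238]
wrist blue 198 [525.  73.] [0.666  0.0258 0.1065] zmax 0.1078 reader xy [0.0416 0.1234]
wrist blue 132 [502. 241.] [ 0.658  -0.0681  0.1064] zmax 0.1077 reader xy [0.0416 0.0292]
wrist blue 139 [350. 273.] [ 0.5733 -0.1062  0.0373] zmax 0.0384 reader xy [-0.0395 -0.016 ]
wrist blue 50 [487. 354.] [ 0.6518 -0.1432  0.1065] zmax 0.1079 reader xy [ 0.0419 -0.0462]
wrist blue 343 [313. 409.] [ 0.5371 -0.1876  0.0893] zmax 0.0908 reader xy [-0.0686 -0.1003]
scene orange 51 [340. 235.] [0.5666 0.0213 0.1448] zmax 0.1506 reader xy [-0.0571  0.1105]
scene orange 50 [297. 238.] [ 0.5557 -0.0675  0.1413] zmax 0.1461 reader xy [-0.0603  0.021 ]
```

View pics/wrist1.png

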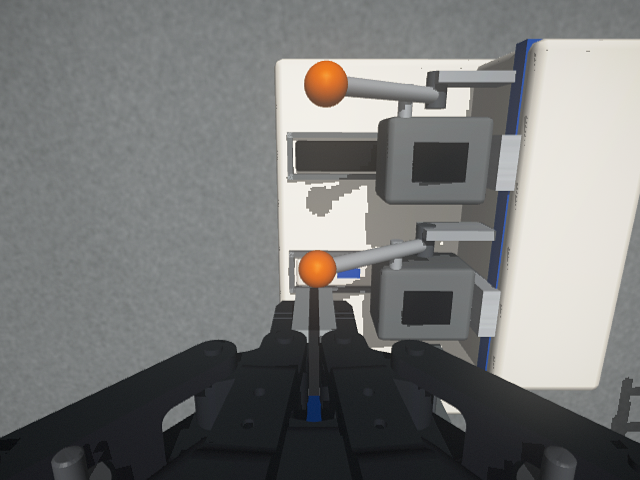

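The wrist view shows the right knob at (317,268), directly beyond the closed fingertips, with the left bay's knob well clear. I'll push down along the arc.

Emit:
arm_command --targets '[[[0.02,0,0.002],0],[[0.036,0,0.002],0],[[0.044,-0.002,0.002],0],[[0.052,-0.006,0.002],0],[[0.06,-0.01,0.002],0],[[0.066,-0.012,0.002],0],[[0.075,-0.014,0.002],0],[[0.084,-0.016,0.002],0]]'

```text
time: 2.8
eef_pos: [0.5319, -0.0646, 0.1058]
ee_rot: [1.27, 1.169, -1.269]
contact_force: [-1.4, -0.5, 1.7]
width: 0.0
```

Emit:
arm_command --targets '[[[0.006,0,0],0],[[0.012,0,0],0],[[0.017,0,0],0],[[0.021,0,0],0],[[0.023,0,0],0],[[0.023,0,0],0]]'

```text
time: 3.4
eef_pos: [0.5319, -0.0646, 0.0831]
ee_rot: [1.269, 1.169, -1.269]
contact_force: [0.1, -0.5, 0.5]
width: 0.002
```

```bash
python3 to.py; python3 look.py 2
```

```text
3.4 [ 0.5319 -0.0646  0.0831] [-0.121  0.359 -0.221  0.99   0.     1.532] [ 0.11 -0.49  0.54] 0.002
y axis yaw -0.08204841125795145 x axis [-0.  0. -1.]
wrist orange 3505 [426.  18.] [0.5585 0.019  0.147 ] zmax 0.1495 reader xy [-0.0649  0.1075]
wrist orange 405 [325. 286.] [ 0.537  -0.0574  0.0766] zmax 0.0806 reader xy [-0.0798  0.0294]
wrist blue 357 [393. 337.] [ 0.5695 -0.1052  0.0371] zmax 0.0383 reader xy [-0.0433 -0.0154]
scene orange 53 [340. 235.] [0.5668 0.0212 0.1457] zmax 0.1498 reader xy [-0.0568  0.1104]
```

Emit:
arm_command --targets '[[[0.002,0,0],0],[[0.003,0,0],0],[[0.003,0,0],0]]'

```text
time: 3.8
eef_pos: [0.5321, -0.0646, 0.0804]
ee_rot: [1.27, 1.169, -1.269]
contact_force: [0.5, 0.4, 1.2]
width: -0.001
```

Emit:
arm_command --targets '[[[0.001,0,0],0],[[0.002,0,0],0],[[0.002,0,0],0]]'

```text
time: 4.1
eef_pos: [0.5323, -0.0646, 0.0792]
ee_rot: [1.27, 1.168, -1.268]
contact_force: [-2.9, 0.2, 16.4]
width: 0.001
```

The stop is reached, with force rising to 16 N at z 0.079. Next I'll lift, shift over to the pad and check.

Emit:
arm_command --targets '[[[-0.03,0,0],0],[[-0.06,0,0],0],[[-0.08,0,0.03],0],[[-0.08,0,0.065],0],[[-0.08,0,0.1],0],[[-0.08,0.002,0.127],0],[[-0.08,0.002,0.127],0]]'

```text
time: 4.8
eef_pos: [0.523, -0.1941, 0.158]
ee_rot: [1.271, 1.168, -1.272]
contact_force: [-0.0, 0.4, -0.1]
width: 0.001
```

```bash
python3 to.py .5243 -.1913 .093; python3 look.py 3
```

```text
4.8 [ 0.523  -0.1941  0.158 ] [-3.550e-01  3.540e-01 -3.000e-02  1.186e+00 -1.000e-03  1.301e+00] [-0.    0.39 -0.11] 0.001
y axis yaw -0.08498414104026733 x axis [-0.    -0.001 -1.   ]
[ 0.5243 -0.1913  0.093 ] [ 0.065   0.0011 -0.0029]
wrist orange 602 [315.   9.] [ 0.5339 -0.0684  0.0789] zmax 0.0814 reader xy [-0.0819  0.0183]
wrist blue 80 [596.  16.] [ 0.6562 -0.0894  0.1065] zmax 0.1079 reader xy [0.0416 0.0078]
wrist blue 330 [379.  90.] [ 0.5712 -0.1059  0.0371] zmax 0.0384 reader xy [-0.0416 -0.0159]
wrist blue 190 [573. 156.] [ 0.6512 -0.1505  0.1064] zmax 0.1076 reader xy [ 0.0419 -0.0535]
wrist blue 6626 [325. 250.] [ 0.5289 -0.1907  0.0905] zmax 0.0952 reader xy [-0.0765 -0.104 ]
scene orange 50 [340. 235.] [0.5663 0.0217 0.1458] zmax 0.1511 reader xy [-0.0574  0.1108]
scene orange 29 [297. 257.] [ 0.5396 -0.0654  0.0796] zmax 0.0821 reader xy [-0.0765  0.0217]
scene blue 347 [238. 258.] [ 0.5342 -0.1923  0.0902] zmax 0.096 reader xy [-0.0711 -0.1052]
```

View pics/wrist3.png

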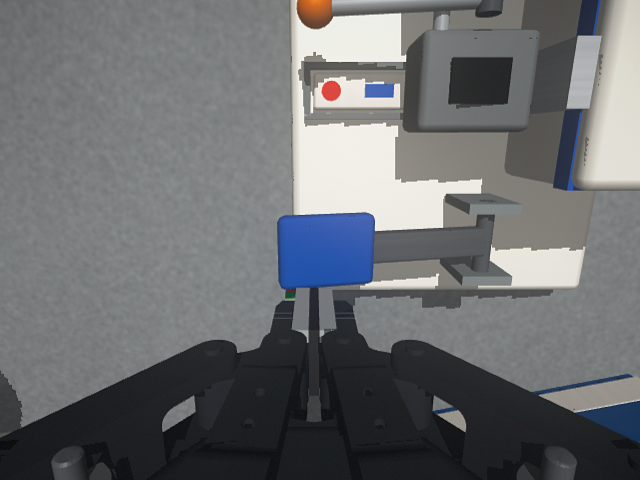

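The right knob is down (top at z 0.080), the left knob is unchanged, and the cassette is in place with its red spot at (331,91). The pad is at cols 278–375 with its centre at about (0.5285, -0.191, 0.0905). Pressing it to z of about 0.0745.

Emit:
arm_command --targets '[[[0.025,0.004,-0.003],0],[[0.05,0.004,-0.003],0],[[0.06,0.004,-0.003],0],[[0.065,0.004,-0.003],0],[[0.07,0.004,-0.003],0],[[0.074,0.004,-0.003],0],[[0.078,0.004,-0.003],0],[[0.078,0.004,-0.003],0]]'

```text
time: 5.7
eef_pos: [0.5279, -0.1887, 0.0806]
ee_rot: [1.27, 1.169, -1.269]
contact_force: [-1.8, 0.5, 5.1]
width: 0.002
```

Emit:
arm_command --targets '[[[0.002,0,0],0],[[0.004,0,0],0],[[0.005,0,0],0],[[0.005,0,0],0]]'

```text
time: 6.1
eef_pos: [0.5275, -0.1887, 0.0758]
ee_rot: [1.269, 1.169, -1.27]
contact_force: [-4.3, 0.0, 6.4]
width: -0.002
```

```bash
python3 to.py; python3 look.py 4; python3 -c "
import cv2
a=cv2.imread('pics/scene4.png')[200:300,200:360];b=cv2.imread('pics/wrist4.png')
a=cv2.resize(a,(640,400),interpolation=2);b=cv2.resize(b,(267,200));
cv2.imwrite('pics/c4.png',a)"
```

```text
6.1 [ 0.5275 -0.1887  0.0758] [-0.343  0.411 -0.163  0.996 -0.     1.31 ] [-4.31  0.01  6.4 ] -0.002
y axis yaw -0.08214140256696315 x axis [ 0. -0. -1.]
wrist blue 777 [400.  84.] [ 0.5711 -0.1058  0.037 ] zmax 0.0385 reader xy [-0.0417 -0.0158]
wrist blue 6823 [315. 294.] [ 0.5293 -0.1807  0.0755] zmax 0.0779 reader xy [-0.077 -0.094]
scene orange 52 [340. 235.] [0.5664 0.0216 0.145 ] zmax 0.1506 reader xy [-0.0572  0.1107]
scene orange 28 [297. 257.] [ 0.5393 -0.0648  0.079 ] zmax 0.0822 reader xy [-0.0769  0.0223]
scene blue 135 [240. 266.] [ 0.5472 -0.1865  0.0759] zmax 0.0784 reader xy [-0.0587 -0.0982]
```

View pics/wrist4.png

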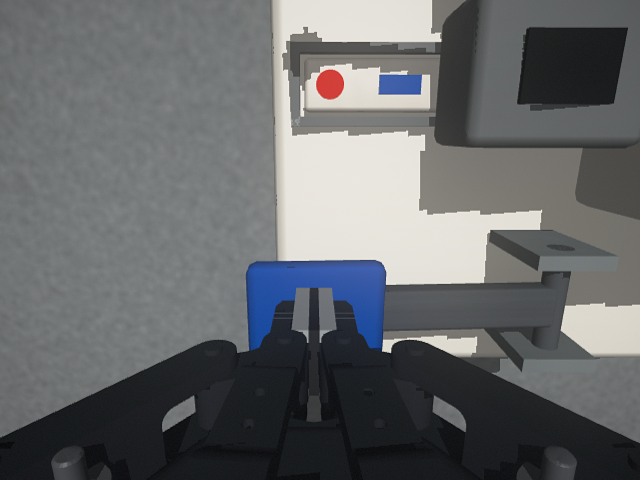

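View pics/c4.png

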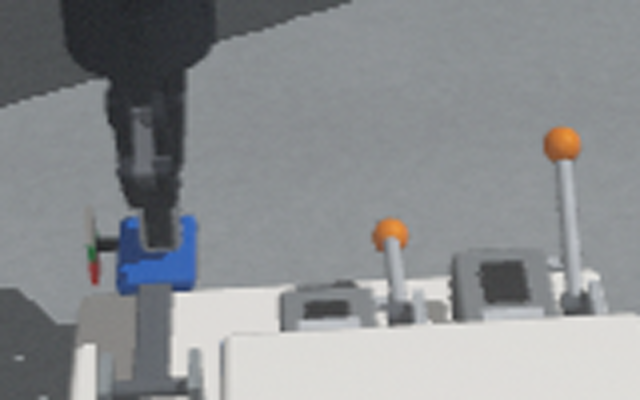

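The pad is about 15 mm down at 6.4 N and the pointer (about row 243) is at the green band. I'll settle, then check the angle from the pad's slope.

Emit:
arm_command --targets '[[[0.0005,0,0],0],[[0.0005,0,0],0],[[0.0005,0,0],0],[[0.0005,0,0],0],[[0.0005,0,0],0],[[0.0005,0,0],0]]'

```text
time: 6.8
eef_pos: [0.5277, -0.1888, 0.0755]
ee_rot: [1.269, 1.169, -1.269]
contact_force: [-5.2, 0.5, 7.1]
width: -0.0
```

```bash
python3 - <<'E'
from h import *
from scipy.spatial.transform import Rotation as R
s=env.get_state(); W=np.eye(4); W[:3,:3]=R.from_rotvec(s["ee_rot"]).as_matrix(); W[:3,3]=s["eef_pos"]
p,d,m=snap("wrist"); P=pts(d,m,W@np.array(m["tool_from_camera"]))
k=cv2.erode(cv2.inRange(cv2.cvtColor(p,cv2.COLOR_RGB2HSV),(105,150,60),(125,255,255)),np.ones((9,9)))>0
q=P[k&(d>0)&(P[...,2]>.06)&(P[...,2]<.1)&(P[...,0]<.57)]
x=(q[:,:2]-[.614,-.0936])@np.array([[.9963,.0854],[-.0854,.9963]]).T@np.eye(2)
X=(q[:,0]-.614)*.9963-(q[:,1]+.0936)*.0854
c=np.polyfit(X,q[:,2],1); print("slope",c[0],"angle",.2+np.arctan(c[0]),"z at -.081",np.polyval(c,-.081),len(q), s["contact_force"],s["eef_pos"],s["time"])
E
```

```text
slope -0.047610196227209564 angle 0.152425728092795 z at -.081 0.07565790227171622 4409 [-5.15066107  0.53565021  7.14158743] [ 0.52770001 -0.18877269  0.07548882] 6.8
```

The handle angle is about 0.15 rad, near the middle of the 0.11–0.21 band, and the hold is steady at about 7 N. Handing in.

```bash
python3 -c "
from station import env
print(env.job_done()); s=env.get_state(); print(s['time'],s['eef_pos'],s['contact_force'])"
```

```text
the job is handed in; nothing more can be done
None
the job is handed in; nothing more can be done
```

I pushed the right bay's lever down to its stop and then pressed the scan handle to the middle of its travel. The job was handed in at about 6.9 s with the handle still held. The white cassette was in the right bay, and the head over the black blank in the left bay stayed raised.

- **Lever:** the force rose to 16 N at the stop, and afterwards the top of the knob measured 0.080–0.082 m, against 0.080 m expected when fully down. The left knob did not move.
- **Handle:** the slope of the pad gave an angle of about 0.15 rad, against a green band of 0.11–0.21. The pad was about 15 mm down and held with about 7 N upward, close to the 6.5 N stated for midway. It never went near its stop.
- **Disagreements:** there was a sideways force of about 5 N along x on the fingertip, from friction with the pad, which was steady and left alone. In the coarse scene picture the pointer looked near the upper part of the green band, a little higher than the measured angle suggests. It was pressed 0.5 mm further after that picture.
- **Other objects:** the last wrist picture showed the cassette still in its pocket. The arm touched only the knob and the pad. The blank and the other objects were not checked individually at the end.

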